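# Clamp a mounted specimen in the bonding press

## Task

Push the specimen carrier into the press until it is fully home against the back stop. Then wind the crank clockwise until the pad comes down on the specimen and snug it by feel - firmly held, but never so hard that the mount is crushed - and let go of the crank. Leave the other mounts in their rack, the glue bottle and the loupe alone.

Things in the scene. Friction and masses are not known exactly. Their poses are not given: they have to be found in the camera images.
- press: two-pillar hand screw press bolted to the bench: dark base 200 x 164 x 22 mm, pillars 64 mm either side, crosshead 138 mm up, screw on the vertical axis through the origin. Origin on the bench top under the screw axis; x points from the open loading mouth to the back stop, z up. Base reaches from x -145 to +55 mm.
- bed: flat aluminium bed of the press, 52 mm wide between two guide strips that rise 6 mm above it. Origin on its top face under the screw axis (30 mm above the bench), axes as the press. The carrier slides on it along x; the back stop is at its far (+x) end.
- handle (a point): centre of the crank's red upright handle: 24 mm dia, 44 mm tall (this point 24 mm above its foot), spinning freely 42 mm from the screw axis; starts at any angle. Clockwise from above lowers crank and pad 6 mm a turn. Force along its path: a few N running free; when the pad meets the mount it climbs about 10 N a radian. 7 to 10 N above free is snug, 15 N above crushes. Stays where left.
- tab (a point): centre of the blue upright tab at the outer (-x) end of the steel specimen carrier: tab 8 mm thick along x, 36 mm wide, 25 mm tall, foot 8 mm above the bed. Carrier plate 160 x 49 x 8 mm, 0.36 to 0.56 kg, 2 mm play at each side; it starts 18 to 45 mm short of home. Axis directions as the press. Push it along +x.
- nest (a point): centre of the round nest ring on the carrier, on the plate's top face, 116 mm from the tab's centre along x. A mount stands in it. With the carrier home against the back stop this point lies right under the screw axis (same x as the bed's origin).
- mount_a_foot (a point): centre of the underside of the black mount: a mounted specimen, upright puck 30 mm dia, 80 g. The three mounts differ in thickness, 14 to 18 mm; one of them, drawn at random, stands in the carrier's nest, the other two in the rack. The pad (spring-lifted platen under the screw; its height is not measured) starts 2 to 13 mm above the mount.
- mount_b_foot (a point): centre of the underside of the dark red mount, as the black one.
- mount_c_foot (a point): centre of the underside of the dark green mount, as the black one.
- rack: white rack block 56 x 96 x 44 mm beside the press (its +y side), with two waiting mounts in round pockets. Origin at the centre of its underside. Fixed; not to be touched.
- glue: small amber glue bottle with a white cap, 36 mm dia, 85 mm tall, loose on the bench at the -y side of the press. Origin at the centre of its underside.
- loupe: black magnifier, a short drum 44 mm dia, 26 mm tall, loose on the bench beyond the back stop. Origin at the centre of its underside.
Not all that is in view belongs to the job. What is meant by the part that bears tab is not orange or red, and is the larger of those in its own colour.

How it is judged (in metres and radians):
On the way, in this order (a step that is already met when the one before it is completed fails the run):
1. the carrier is fully home against the back stop (within 2 mm), not yet clamped (x of nest in the frame of bed above -0.002 m and contact force between bed and anything else below 20 N), for 0.2 s.
2. the specimen is clamped with at least 30 N (contact force between bed and anything else above 30 N), for 0.3 s.
At the end, for the whole second after the job is handed in: the carrier is home against the back stop (within 2 mm) with its mount in the nest (within 4 mm), clamped under the pad so that the bed carries 30 to 100 N; the crank is released (x of nest in the frame of bed above -0.002 m and contact force between bed and anything else between 30 and 100 N and distance between any of mount_a_foot, mount_b_foot, mount_c_foot and nest below 0.004 m); the robot touches nothing.
It fails at once if the specimen is crushed (clamped with more than 130 N) (contact force between bed and anything else above 130 N).
It fails at once if a mount is knocked out of its rack or its nest ((distance of mount_a_foot from where it was at the start of the episode above 0.015 m and distance between mount_a_foot and nest above 0.015 m) or (distance of mount_b_foot from where it was at the start of the episode above 0.015 m and distance between mount_b_foot and nest above 0.015 m) or (distance of mount_c_foot from where it was at the start of the episode above 0.015 m and distance between mount_c_foot and nest above 0.015 m)).
It fails at once if the glue bottle or the loupe is pushed away or knocked over (distance of any of glue, loupe from where it was at the start of the episode above 0.02 m).
It also fails if it takes over 72 s, if anything falls off the work surface, if the arm or the gripper's body presses on something with over 40 N, if the wrist force passes 120 N, or if a joint passes its speed limit or range.

## Robot

A 6-joint arm with a two-finger parallel gripper is mounted at the origin on the work surface. World frame = base frame: x ahead of the robot, y to its left, z up, the work surface at z = 0. Lengths are in m, angles in degrees, forces in N, time in s.
With the tool pointing down it reaches from about 0.4 to 0.825 m from the base axis. Payload 7 kg.
Tool frame: the origin (TCP) lies between the finger pads; the fingertips stand 19 mm ahead of it and the grasp point (between the pads) is the TCP; z points along the fingers, y is the line along which they close (so a half turn about z gives the same grasp; the last joint's range is limited). The gripper opens to 88 mm and grips with 3 to 60 N. Pads are 19 mm wide; open, the fingers measure 130 mm over their backs; the gripper's body (78 mm by 193 mm) begins 47 mm behind the grasp point.
Start: joints at [16.507, 20.546, 0.682, 0, -70.136, -16.507], TCP at [0.675, -0, 0.246] pointing down, gripper open.
Joint ranges: [-176.03, 176.03], [-82.01, 121.73], [-58.28, 71.71], [-173.87, 95.51], [-174.79, -0.11], [-173.66, 173.66]. Speed limits (degrees/s): [136.94, 136.94, 172.46, 180, 180, 180].

## Interface

Orientations are given as [roll, pitch, yaw] about the fixed x, y, z axes, in that order (R = Rz(yaw) Ry(pitch) Rx(roll)).
In Python, from plant import r gives the robot as it stands. The module is installed in compiled form; this text tells all that it offers.
- The arm moves only by the shell command python3 -m pendant 'ROWS' [OPENING] [FORCE]. ROWS is JSON, a list of rows, each a list of 6 numbers: the shift along the tool's x, y, z in mm, then the turn, a rotation vector about the tool's x, y, z in rad. In form: [[tx, ty, tz, wx, wy, wz], ...]. A call has 1 to 20 rows; each row is the pose to reach, as a shift and turn from the pose commanded when the call began, along the tool's axes at that moment; what a row does not reach only later rows make up. A row lasts 1/8 s, in which the tool goes at most 62.5 mm and 10.7 degrees, less where a joint would pass 70% of its speed; a pose out of reach is approached as far as the arm can. A call with a gripper value outside its range is refused whole. OPENING is the finger opening in mm, from 0 to 87.6, set as the call begins (- or left out, the last holds). The fingers move at their own pace and stop on an object; FORCE is the grip in N (left out, the last holds). Time passes only in rows, so rows that repeat a pose let the fingers close. It gives the time, the measured TCP pose, the force, the opening and the grip force at its end, in the units of the state.
- r.get_state(): the state, without advancing time (a new reading comes with each control period).
- r.capture(name): name is "scene" or "side" or "wrist"; returns the picture (400x640x3 uint8, red, green, blue); there is no depth.
- r.camera_params(name): a dict with "mtx" (3x3 intrinsics, pixels), "rvec" (rotation vector, rad) and "tvec" (3), from world to camera coordinates, as OpenCV has them; the wrist camera has in their place "mount" (4x4, takes a point from camera to tool coordinates, whose origin is the TCP and whose axes are the flange's). Camera axes: x right, y down, z forward; pixel columns grow to the right and rows downward; lengths in m; the calibration is good to about 2 mm. A picture is of the moment at which its call begins: read the wrist's pose just before it. camera_params takes no time and is no camera call.
- r.close_job(): hands the job in; it is judged then, once.
The state is a dict: "time_s": time; "joints": joint angles; "qd": joint speeds; "joint_torque": joint torques, N m; "tcp_pos": TCP position; "eef_rot": TCP orientation; "contact_force": force on the tool from outside, world axes, zero at the start; "moment": the same for the moment, N m; "gripper_width": finger opening in m; "gripper_force": force on a finger pad.
Only numpy, scipy, OpenCV 4.12 (cv2) and the standard library are available. Lean on these libraries where they do the work, as an engineer would, in place of code of your own. Each camera call takes 0.05 s, during which the arm holds its last target. There are 200 camera calls.

## Working session

There is one attempt and no reset: what is moved stays moved. The work goes in short steps, Python scripts to look and compute and a shell command to move; the robot and the scene stay as the last step left them, time stands still between calls to the robot, and variables do not carry over. Pictures are saved under pics/ and viewed, at most 10 in all, crops included, and the job is handed in when it is done.

```bash
mkdir -p pics; python3 - <<'E'
from plant import r
import cv2,numpy as np
a=r.capture("scene");b=r.capture("side")
cv2.imwrite("pics/scene.png",a[...,::-1]);cv2.imwrite("pics/side.png",b[...,::-1])
for n in("scene","side","wrist"):print(n,r.camera_params(n))
s=r.get_state();print(s)
E
```

```text
scene {'mtx': array([[389.15089969,   0.        , 322.49714496],
       [  0.        , 389.15089969, 201.53672952],
       [  0.        ,   0.        ,   1.        ]]), 'rvec': array([ 1.44784116,  1.98393105, -0.91401644]), 'tvec': array([ 0.1324008 , -0.25103468,  1.62165321])}
side {'mtx': array([[402.72085994,   0.        , 319.84894396],
       [  0.        , 402.72085994, 199.24811422],
       [  0.        ,   0.        ,   1.        ]]), 'rvec': array([ 0.374274  , -2.75914326,  1.15643578]), 'tvec': array([0.57831012, 0.18181416, 0.84167612])}
wrist {'mtx': array([[309.88550241,   0.        , 328.02364965],
       [  0.        , 309.88550241, 203.9650395 ],
       [  0.        ,   0.        ,   1.        ]]), 'mount': array([[-1.81056293e-04, -9.59852675e-01, -2.80504562e-01,
         7.48352110e-02],
       [ 9.99999919e-01, -2.74511595e-04,  2.93879038e-04,
         5.51151095e-04],
       [-3.59082336e-04, -2.80504486e-01,  9.59852647e-01,
        -1.38637283e-01],
       [ 0.00000000e+00,  0.00000000e+00,  0.00000000e+00,
         1.00000000e+00]])}
{'time_s': 0.1, 'joints': array([ 1.65062830e+01,  2.05846094e+01,  6.38497728e-01, -1.76046749e-02,
       -7.01349778e+01, -1.65081709e+01]), 'qd': array([-0.03594208, -0.06760787,  0.07008197, -0.05183754, -0.10434288,
       -0.01733089]), 'joint_torque': array([-1.42273191e-03, -5.84165347e+01,  2.93752134e+01,  7.01551259e+00,
        1.01412315e-02, -6.66964229e-05]), 'tcp_pos': array([ 6.74589012e-01, -3.30400933e-05,  2.44743496e-01]), 'eef_rot': array([ 1.79917550e+02, -7.17550635e-03, -9.00078766e+01]), 'contact_force': array([ 0.6829592 , -0.2774737 ,  0.03612375]), 'moment': array([-0.00573919,  0.02179248,  0.01918856]), 'gripper_force': 0.0, 'gripper_width': 0.08739353000217967}
```

View pics/scene.png

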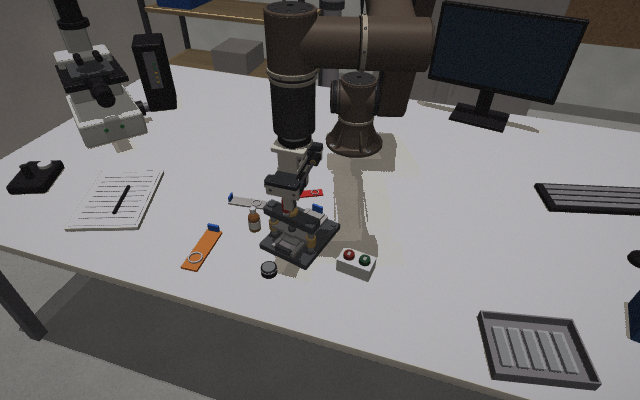

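View pics/side.png

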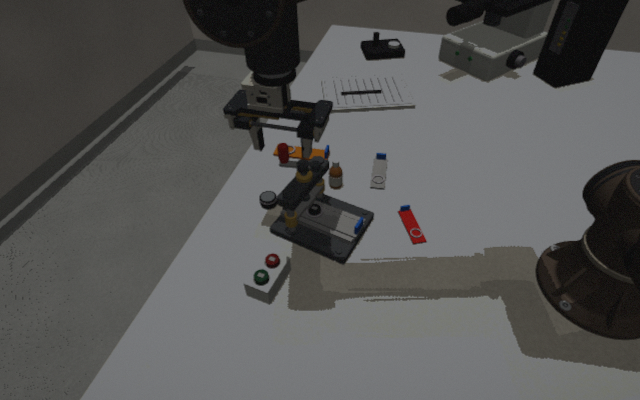

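The blue-tabbed carriers are: orange (scene 213,228 / side 327,152), red (side 405,208), a small steel one (scene 230,198 / side 381,156), and the steel one in the press (scene 318,208 / side 358,226). The one in the press fits the description: not orange or red, and the larger of the two steel ones. I'll check it in close crops.

```bash
python3 - <<'E'
import cv2
a=cv2.imread("pics/scene.png");b=cv2.imread("pics/side.png")
cv2.imwrite("pics/c1.png",cv2.resize(b[120:310,230:430],None,fx=4,fy=3.15*4/3.15*0.789,interpolation=cv2.INTER_CUBIC)) if 0 else cv2.imwrite("pics/c1.png",cv2.resize(b[130:280,230:430],None,fx=4,fy=4,interpolation=cv2.INTER_CUBIC))
cv2.imwrite("pics/c2.png",cv2.resize(a[140:290,220:400],None,fx=4,fy=4,interpolation=cv2.INTER_CUBIC))
from plant import r
s=r.get_state();print(s['tcp_pos'],s['eef_rot'])
cv2.imwrite("pics/wrist.png",r.capture("wrist")[...,::-1])
E
```

```text
[ 6.74589012e-01 -3.30400933e-05  2.44743496e-01] [ 1.79917550e+02 -7.17550635e-03 -9.00078766e+01]
```

View pics/c1.png

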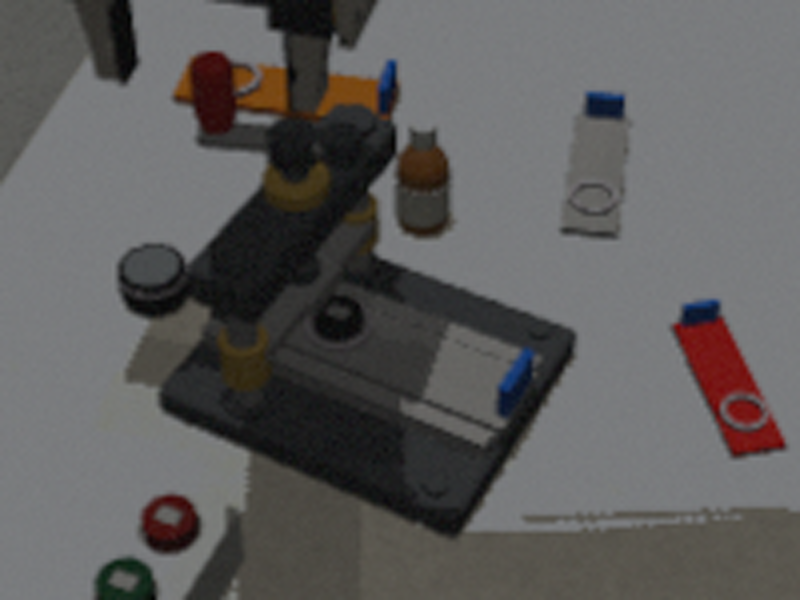

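View pics/c2.png

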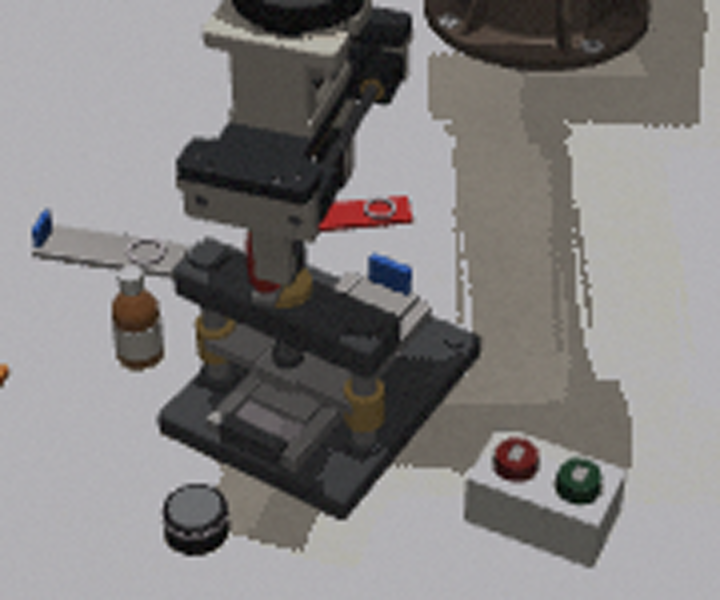

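View pics/wrist.png

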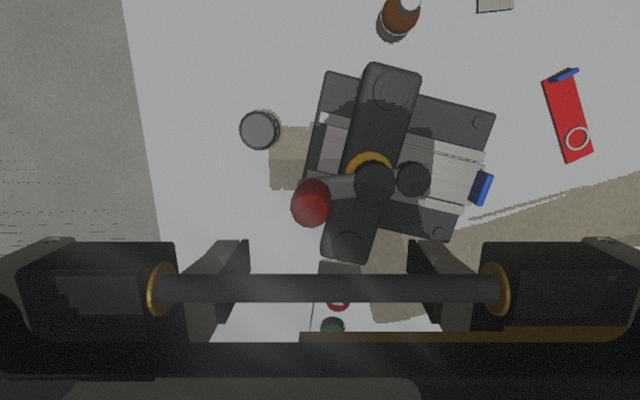

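The side crop shows the big steel carrier in the press: black mount in its nest at (340,318), blue tab at (515,382). The lone steel carrier at (600,160) is smaller, so it is a decoy. In the wrist view the red handle is at (311,203), the screw hub at (374,180), the tab at (482,188), and the base corners are clear. I'll fit the pose from all three views.

```bash
cat > h.py <<'E'
import numpy as np,cv2
from scipy.optimize import least_squares
from scipy.spatial.transform import Rotation as R
from plant import r
def cam(n,p=None,e=None):
    c=r.camera_params(n);K=c['mtx']
    if n!='wrist':return K,cv2.Rodrigues(c['rvec'])[0],c['tvec']
    T=np.eye(4);T[:3,:3]=R.from_euler('xyz',e,degrees=True).as_matrix();T[:3,3]=p
    M=np.linalg.inv(T@c['mount']);return K,M[:3,:3],M[:3,3]
def proj(c,X):
    K,A,t=c;q=(A@np.atleast_2d(X).T).T+t;q=q@K.T;return q[:,:2]/q[:,2:]
def tri(obs):
    return least_squares(lambda X:np.concatenate([proj(c,X)[0]-u for c,u in obs]),[.7,0,.1])
E
cat > m.py <<'E'
from h import *
W=cam('wrist',[.674589,0,.244743],[179.9175,-.007,-90.008]);S=cam('side');C=cam('scene')
obs=[(W,(55,-82),(326,71)),(W,(-145,-82),(495,113)),(W,(-145,82),(446,243)),
(S,(-145,-82),(373.8,213.8)),(S,(-145,82),(343.8,261.3)),(S,(55,82),(271.3,229)),
(C,(-145,82),(340,225)),(C,(55,82),(305,267.5)),(C,(55,-82),(260.5,243.8))]
def f(v):
    c,s=np.cos(v[2]),np.sin(v[2]);o=[]
    for k,(x,y),u in obs:
        x/=1e3;y/=1e3;o.append(proj(k,[v[0]+c*x-s*y,v[1]+s*x+c*y,.022])[0]-u)
    return np.concatenate(o)
q=least_squares(f,[.75,-.1,0],loss='soft_l1',f_scale=1.5);v=q.x
print('press',v[:2],np.degrees(v[2]));print(f(v).reshape(-1,2).round(1).tolist())
def loc(X):
    c,s=np.cos(v[2]),np.sin(v[2]);d=X[:2]-v[:2];return np.array([c*d[0]+s*d[1],-s*d[0]+c*d[1],X[2]])
for n,o in dict(handle=[(W,(311,203)),(S,(283.3,153.3))],tab=[(W,(482,188)),(S,(358.8,225.5)),(C,(317.5,208.3))]).items():
    t=tri(o);print(n,t.x,'press frame',loc(t.x),'res',t.fun.round(1), np.hypot(*loc(t.x)[:2]))
E
python3 m.py
```

```text
press [ 0.64532066 -0.02741527] -13.213369916549368
[[-4.1, -1.0], [0.9, 1.1], [1.1, 2.4], [0.2, -2.4], [-0.2, -2.0], [-3.6, -2.0], [1.6, -1.8], [2.0, -2.0], [-1.2, -0.7]]
handle [ 0.68440142 -0.02201585  0.20051848] press frame [0.03681193 0.01418948 0.20051848] res [-0.1  0.   0.2  0. ] 0.03945199100465181
tab [0.50485485 0.00407098 0.05069173] press frame [-0.14394413 -0.00145474  0.05069173] res [-0.9 -0.1  1.3 -0.3  0.8 -1.2] 0.1439514791101644
```

The tab's height comes out at 50.7 mm against an expected 50.5, and the carrier is about 28 mm short of home. The handle radius is 39.5 mm against 42. All of this is consistent. Next I'll lift, go behind the tab with closed fingers, and turn the tool square to the press.

```bash
python3 -m pendant '[[0,0,-35,0,0,0],[0,50,-40,0,0,0.18],[0,100,-40,0,0,0.36],[-5,150,-40,0,0,0.54],[-13,208,-40,0,0,0.72],[-13,208,0,0,0,0.9],[-13,208,30,0,0,1.08],[-13,208,60,0,0,1.26],[-13,208,90,0,0,1.44],[-13,208,110,0,0,1.62],[-13,208,120,0,0,1.801],[-13,208,120,0,0,1.801],[-13,208,160,0,0,1.801],[-13,208,181,0,0,1.801],[-13,208,181,0,0,1.801],[-13,208,181,0,0,1.801]]' 0 20
python3 - <<'E'
from m import *
for z in(.17,.18,.19,.2):print(z,proj(S,[v[0],v[1],z])*4-[920,520],proj(W,[v[0],v[1],z]))
s=r.get_state();print(loc(s['tcp_pos']))
cv2.imwrite("pics/side2.png",cv2.resize(r.capture("side")[100:280,220:440][...,::-1],None,fx=3.3,fy=3.3,interpolation=cv2.INTER_CUBIC))
E
```

```text
time_s: 2.15
tcp_pos: [0.4678, 0.0133, 0.0656]
eef_rot: [180.0, 0.1, 166.9]
contact_force: [-0.1, -0.3, 0.6]
gripper_width: 0.0003
gripper_force: 0.0
press [ 0.64539811 -0.02892213] -13.199699482556186
[[-4.2, -0.8], [0.8, 1.3], [1.1, 2.6], [0.3, -2.8], [-0.1, -2.5], [-3.4, -2.5], [1.1, -1.9], [1.5, -2.1], [-1.7, -0.8]]
handle [ 0.68427883 -0.02351188  0.19935083] press frame [0.03661808 0.01414555 0.19935083] res [-0.1  0.   0.5  0. ] 0.03925532456653247
tab [0.50436418 0.00271126 0.04956293] press frame [-0.14453118 -0.00140687  0.04956293] res [-1.   0.1  1.6 -0.4  0.5 -1.1] 0.1445380265764109
0.17 [[290.28872472 141.15138244]] [[368.130261   184.05297869]]
0.18 [[289.35209313 126.84663393]] [[369.98355683 187.3100792 ]]
0.19 [[288.40031503 112.31055949]] [[372.01554923 190.8812325 ]]
0.2 [[287.43302     97.53750212]] [[374.25339248 194.81416123]]
[-0.18257513  0.00049699  0.06563331]
```

View pics/side2.png

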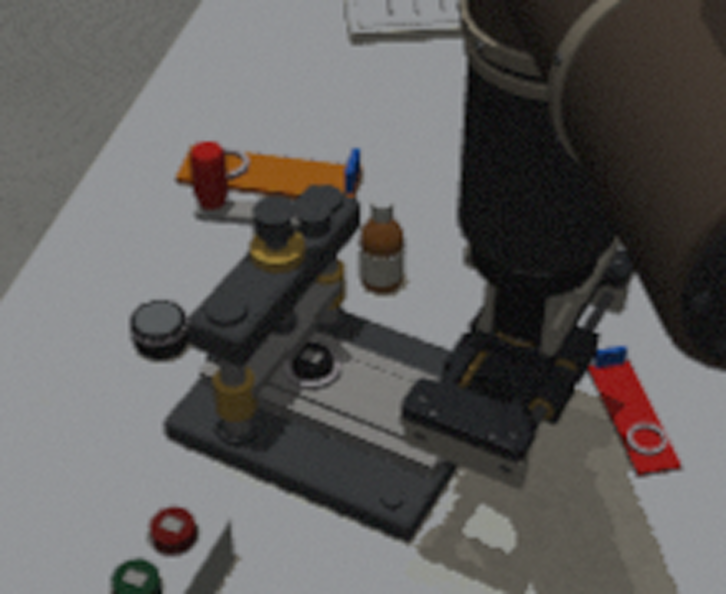

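The fingers are behind the tab, the black mount is still in its nest at (313,360), and nothing has been disturbed. Now I push towards home.

```bash
python3 -m pendant '[[-8,0,0,0,0,0],[-16,0,0,0,0,0],[-22,0,0,0,0,0],[-25,0,0,0,0,0],[-28,0,0,0,0,0],[-31,0,0,0,0,0],[-34,0,0,0,0,0],[-37,0,0,0,0,0],[-40,0,0,0,0,0],[-43,0,0,0,0,0],[-46,0,0,0,0,0]]'
python3 - <<'E'
from m import *
print('hub',tri([(W,(374,180)),(S,(303,162.5))]).x,tri([(W,(374,180)),(S,(303,162.5))]).fun,loc(r.get_state()['tcp_pos']))
E
```

```text
time_s: 3.58
tcp_pos: [0.512, 0.0025, 0.0645]
eef_rot: [-180.0, -0.0, 166.8]
contact_force: [-2.1, 0.2, -0.9]
gripper_width: 0.0004
gripper_force: 0.9
press [ 0.64539932 -0.02892292] -13.199683613670626
[[-4.2, -0.8], [0.8, 1.3], [1.1, 2.6], [0.3, -2.8], [-0.1, -2.5], [-3.4, -2.5], [1.1, -1.9], [1.5, -2.1], [-1.7, -0.8]]
handle [ 0.68428038 -0.02351303  0.19934975] press frame [0.03661851 0.01414527 0.19934975] res [-0.1  0.   0.5  0. ] 0.039255625347952496
tab [0.50436504 0.00271061 0.04956176] press frame [-0.14453155 -0.00140676  0.04956176] res [-1.   0.1  1.6 -0.4  0.5 -1.1] 0.14453839836534005
hub [ 0.64250187 -0.0329377   0.17571831] [-0.37033734  0.14055849  1.26715619 -0.17336343] [-1.37074314e-01  8.37390822e-05  6.45374818e-02]
```

```bash
python3 -m pendant '[[-1,0,0,0,0,0],[-2,0,0,0,0,0],[-3,0,0,0,0,0],[-4,0,0,0,0,0]]'|sed -n 1,4p; 
```

```text
time_s: 4.08
tcp_pos: [0.5156, 0.0016, 0.0646]
eef_rot: [-180.0, -0.0, 166.8]
contact_force: [-4.7, 2.2, 1.9]
```

```bash
python3 -m pendant '[[-1,0,0,0,0,0],[-2,0,0,0,0,0]]'|sed -n 1,4p; python3 -m pendant '[[-1,0,0,0,0,0],[-1,0,0,0,0,0]]'|sed -n 1,4p
```

```text
time_s: 4.32
tcp_pos: [0.5157, 0.0014, 0.0645]
eef_rot: [-180.0, -0.2, 166.8]
contact_force: [-13.6, 8.7, 10.1]
time_s: 4.58
tcp_pos: [0.5157, 0.0012, 0.0643]
eef_rot: [-179.9, -0.3, 166.8]
contact_force: [-14.4, 9.1, 10.2]
```

The carrier has hit a hard stop at about 17 N. I'll back off, lift, and check the home position visually.

```bash
python3 -m pendant '[[4,0,0,0,0,0],[14,0,0,0,0,0],[24,0,0,0,0,0],[24,0,-60,0,0,0],[24,0,-120,0,0,0],[4,0,-175,0,0,0],[-6,0,-220,0,0,0],[-6,0,-220,0,0,0],[-6,0,-220,0,0,0]]' 60|sed -n 1,4p; python3 - <<'E'
from plant import r
import cv2
s=r.get_state();print(s['tcp_pos'],s['eef_rot'],s['joints'])
cv2.imwrite("pics/w3.png",r.capture("wrist")[...,::-1])
b=r.capture("side")[...,::-1];cv2.imwrite("pics/s3.png",b)
c=r.capture("scene")[...,::-1];cv2.imwrite("pics/sc3.png",c)
E
```

```text
time_s: 5.7
tcp_pos: [0.5237, -0.0004, 0.284]
eef_rot: [180.0, -0.0, 166.8]
contact_force: [-0.3, 0.1, -0.4]
[ 5.23694647e-01 -4.41501535e-04  2.84008811e-01] [ 1.79984611e+02 -2.67952472e-02  1.66796557e+02] [ 2.14152982e+01  4.82633995e+00 -1.47223000e+01 -2.95908273e-02
 -7.04646707e+01 -1.24608847e+02]
```

View pics/w3.png

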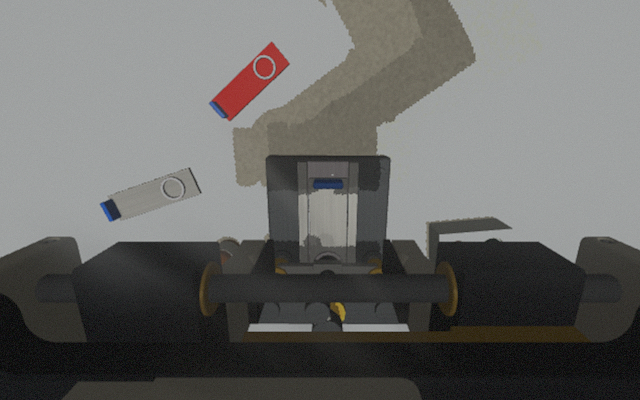

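The wrist view shows the base's front edge at row 156 (columns 267-389) and the tab at (328,184).

```bash
python3 - <<'E'
import h
from h import *
c=cam('wrist',[.523695,-.000442,.284009],[179.985,-.027,166.797])
def bp(u,z):
    K,A,t=c;d=A.T@np.linalg.solve(K,[*u,1]);o=-A.T@t;return o+d*(z-o[2])/d[2]
R2=R.from_euler('z',-13.2,degrees=True).as_matrix()
l=lambda X:(R2.T@X)*1e3
e1,e2=bp((267,157),.022),bp((389,157),.022)
print('edge',l(e1),l(e2),'tab',l(bp((328,184),.0505)),l(bp((314,184),.0505)),l(bp((343,184),.0505)))
m=R2.T@((e1+e2)/2)+[.145,0,0];print('axis est',R2@m)
img=cv2.imread('pics/w3.png')
for x in(328,):print(img[150:195,x].tolist())
print(img[156:166,300].tolist())
E
```

```text
edge [487.23597169  41.16571952  22.        ] [487.260055   198.54330822  22.        ] tab [516.48768472 119.87528128  50.5       ] [516.48596186 102.68016934  50.5       ] [516.48953055 138.29756761  50.5       ]
axis est [ 0.64291221 -0.02768656  0.022     ]
[[93, 104, 107], [94, 104, 109], [90, 101, 105], [91, 105, 110], [100, 112, 115], [74, 81, 82], [32, 33, 35], [43, 44, 45], [45, 48, 44], [52, 51, 51], [52, 51, 54], [65, 66, 65], [86, 87, 90], [94, 93, 96], [93, 95, 96], [94, 91, 96], [91, 93, 96], [89, 89, 94], [89, 90, 95], [91, 90, 94], [90, 90, 94], [92, 92, 95], [88, 88, 91], [94, 91, 96], [92, 91, 95], [89, 91, 94], [92, 90, 98], [75, 76, 82], [58, 55, 50], [64, 53, 46], [58, 45, 37], [59, 43, 37], [63, 41, 34], [82, 52, 40], [94, 61, 43], [92, 56, 40], [93, 60, 43], [85, 51, 34], [74, 54, 46], [121, 125, 126], [146, 153, 154], [145, 152, 152], [149, 156, 158], [146, 152, 152], [141, 151, 153]]
[[38, 40, 38], [41, 46, 42], [46, 48, 50], [47, 46, 47], [49, 49, 51], [44, 46, 47], [66, 67, 69], [77, 81, 84], [75, 79, 80], [82, 81, 84]]
```

The tab is 29 mm inside the front edge, as it should be when home, which agrees with the hard stop. The screw axis comes out at about (0.6425, -0.0285), and the handle is then 42.1 mm away at world angle 7°. Next I'll go over the handle, descend and grip.

```bash
python3 -m pendant '[[-40,4,0,0,0,0],[-80,8,0,0,0,0],[-120,12,0,0,0,0],[-161,15,0,0,0,0],[-161,15,0,0,0,0],[-161,15,25,0,0,0],[-161,15,50,0,0,0],[-161,15,75,0,0,0],[-161,15,75,0,0,0]]' 60; python3 -m pendant '[[0,0,0,0,0,0],[0,0,0,0,0,0],[0,0,0,0,0,0],[0,0,0,0,0,0],[0,0,0,0,0,0],[0,0,0,0,0,0]]' 20 15
```

```text
time_s: 6.98
tcp_pos: [0.6826, -0.0226, 0.2069]
eef_rot: [-179.9, -0.3, 166.8]
contact_force: [-0.1, 0.4, 0.3]
gripper_width: 0.0597
gripper_force: 0.0
time_s: 7.72
tcp_pos: [0.6846, -0.0229, 0.21]
eef_rot: [-180.0, 0.0, 166.8]
contact_force: [-1.6, -1.2, 3.9]
gripper_width: 0.0236
gripper_force: 15.0
```

The grip width is 23.6 mm, as expected. I'll compute a table of the crank path.

```bash
cat > t.py <<'E'
import sys,numpy as np
# from phi0 (press deg), step, n
p,s,n=float(sys.argv[1]),float(sys.argv[2]),int(sys.argv[3])
a=np.radians(p-s*np.arange(1,n+1));a0=np.radians(p)
print([[round(float(-42*(np.cos(x)-np.cos(a0))),1),round(float(42*(np.sin(x)-np.sin(a0))),1),round(s*(i+1)/60,1),0,0,0] for i,x in enumerate(a)])
E
cat > f.py <<'E'
import numpy as np
from plant import r
s=r.get_state();R=np.array([[.9736,.2284],[-.2284,.9736]]).T  # press axes in world columns
R=np.array([[.9736,.2284],[-.2284,.9736]])
p=R.T@(s['tcp_pos'][:2]-[.6425,-.0285])*1e3
E
cat > f.py <<'E'
import numpy as np
from plant import r
s=r.get_state()
d=(s['tcp_pos'][:2]-[.6425,-.0285])*1e3;u=d/np.hypot(*d);t=np.array([u[1],-u[0]])
F=s['contact_force'][:2]
print('t',s['time_s'],'r %.1f phi %.1f z %.1f'%(np.hypot(*d),np.degrees(np.arctan2(d[1],d[0]))+13.2,s['tcp_pos'][2]*1e3),'resist %.1f radial %.1f fz %.1f'%(-F@t,F@u,s['contact_force'][2]),'w',s['gripper_width'])
E
python3 t.py 20.8 15 6;python3 f.py
```

```text
[[-2.5, -10.7, 0.2, 0, 0, 0], [-2.2, -21.6, 0.5, 0, 0, 0], [1.0, -32.1, 0.8, 0, 0, 0], [6.7, -41.5, 1.0, 0, 0, 0], [14.7, -49.0, 1.2, 0, 0, 0], [24.3, -54.2, 1.5, 0, 0, 0]]
t 7.725 r 42.5 phi 20.8 z 210.0 resist -1.0 radial -1.8 fz 3.9 w 0.02357974949842076
```

```bash
python3 -m pendant '[[0,0,0,0,0,0],[0,0,0,0,0,0],[-2.5,-10.7,0.2,0,0,0],[-2.2,-21.6,0.5,0,0,0],[1,-32.1,0.8,0,0,0]]' 20 45; python3 f.py; python3 -m pendant '[[5.7,-9.4,0.2,0,0,0],[13.7,-16.9,0.4,0,0,0],[23.3,-22.1,0.7,0,0,0],[23.3,-22.1,0.7,0,0,0]]'>/dev/null; python3 f.py; python3 t.py -69.2 15 6
```

```text
time_s: 8.35
tcp_pos: [0.6775, -0.0539, 0.2093]
eef_rot: [179.9, 0.2, 166.8]
contact_force: [2.1, 2.1, 4.8]
gripper_width: 0.0229
gripper_force: 45.0
t 8.35 r 43.2 phi -22.7 z 209.3 resist 2.9 radial 0.5 fz 4.8 w 0.022877722730293655
t 8.85 r 43.0 phi -70.5 z 208.4 resist -2.3 radial 6.6 fz 6.2 w 0.023310754236569895
[[10.7, -2.5, 0.2, 0, 0, 0], [21.6, -2.2, 0.5, 0, 0, 0], [32.1, 1.0, 0.8, 0, 0, 0], [41.5, 6.7, 1.0, 0, 0, 0], [49.0, 14.7, 1.2, 0, 0, 0], [54.2, 24.3, 1.5, 0, 0, 0]]
```

```bash
python3 -m pendant '[[10.7,-3.5,0,0,0,0],[21.6,-3.2,0.2,0,0,0],[32.1,0,0.4,0,0,0]]'>/dev/null; python3 f.py; python3 -m pendant '[[9.4,5.7,0.2,0,0,0],[16.9,13.7,0.4,0,0,0],[22.1,23.3,0.7,0,0,0]]'>/dev/null; python3 f.py; python3 t.py -159.2 15 6
```

```text
t 9.225 r 42.6 phi -113.8 z 207.7 resist 2.5 radial -0.5 fz 4.5 w 0.02302206902855291
t 9.6 r 41.8 phi -159.3 z 207.0 resist 2.8 radial -4.4 fz 1.4 w 0.023394801935140624
[[2.5, 10.7, 0.2, 0, 0, 0], [2.2, 21.6, 0.5, 0, 0, 0], [-1.0, 32.1, 0.8, 0, 0, 0], [-6.7, 41.5, 1.0, 0, 0, 0], [-14.7, 49.0, 1.2, 0, 0, 0], [-24.3, 54.2, 1.5, 0, 0, 0]]
```

```bash
python3 -m pendant '[[2,10.6,0.2,0,0,0],[1.7,21.3,0.5,0,0,0],[-1.4,31.6,0.8,0,0,0]]'>/dev/null; python3 f.py; 
```

```text
t 9.975 r 41.0 phi 156.2 z 206.2 resist 2.1 radial -5.3 fz 4.7 w 0.022942962293362706
```

```bash
python3 -m pendant '[[-5.7,9.4,0.2,0,0,0],[-13.7,16.9,0.5,0,0,0],[-23.3,22.1,0.8,0,0,0]]'>/dev/null; python3 f.py; python3 t.py -249.2 15 6 
```

```text
t 10.35 r 41.0 phi 110.4 z 205.4 resist 2.0 radial -4.4 fz 7.8 w 0.023068600085265626
[[-10.7, 2.5, 0.2, 0, 0, 0], [-21.6, 2.2, 0.5, 0, 0, 0], [-32.1, -1.0, 0.8, 0, 0, 0], [-41.5, -6.7, 1.0, 0, 0, 0], [-49.0, -14.7, 1.2, 0, 0, 0], [-54.2, -24.3, 1.5, 0, 0, 0]]
```

```bash
sed -i 's/\[.6425,-.0285\]/[.6428,-.0296]/' f.py; python3 -m pendant '[[-10.6,1.7,0,0,0,0],[-21.4,1.4,0.2,0,0,0],[-31.8,-1.8,0.4,0,0,0]]'>/dev/null; python3 f.py; 
```

```text
t 10.725 r 42.2 phi 66.3 z 204.7 resist 2.5 radial -0.3 fz 6.4 w 0.023617475936138884
```

```bash
python3 -m pendant '[[-9.4,-5.7,0.2,0,0,0],[-16.9,-13.7,0.4,0,0,0],[-22.1,-23.3,0.7,0,0,0]]'>/dev/null; python3 f.py
```

```text
t 11.1 r 42.4 phi 21.3 z 204.0 resist 3.0 radial -1.2 fz 6.3 w 0.02355683865051595
```

```bash
python3 -m pendant '[[-2.5,-10.7,0.2,0,0,0],[-2.2,-21.6,0.4,0,0,0],[1,-32.1,0.7,0,0,0]]'>/dev/null; python3 f.py
```

```text
t 11.475 r 42.4 phi -24.3 z 203.2 resist 3.1 radial -1.8 fz 4.7 w 0.023313175859545184
```

```bash
python3 -m pendant '[[5.7,-9.4,0.2,0,0,0],[13.7,-16.9,0.4,0,0,0],[23.3,-22.1,0.7,0,0,0]]'>/dev/null; python3 f.py
```

```text
t 11.85 r 42.4 phi -68.9 z 202.9 resist 8.3 radial -5.6 fz 2.0 w 0.023027460910201067
```

```bash
python3 -m pendant '[[10.7,-2.8,0.2,0,0,0],[21.6,-2.4,0.4,0,0,0],[32.1,0.8,0.7,0,0,0]]'>/dev/null; python3 f.py
```

```text
t 12.225 r 42.1 phi -110.8 z 202.7 resist 15.1 radial -4.9 fz -3.2 w 0.022854677949885546
```

I batched those two calls too eagerly: the resistance is now 12 N above free, which is over snug but below the 15 N crush limit. Contact came at about φ = -38°, at 10 N/rad, so 8.3 N above free lies at φ ≈ -87°. I'll wind back about 24°.

```bash
python3 -m pendant '[[-9.2,-2.9,-0.4,0,0,0],[-18.7,-3.7,-0.6,0,0,0],[-18.7,-3.7,-0.6,0,0,0],[-18.7,-3.7,-0.6,0,0,0]]'>/dev/null; python3 f.py
```

```text
t 12.725 r 42.4 phi -89.6 z 202.7 resist -1.5 radial -6.1 fz 5.6 w 0.023185701320997974
```

```bash
python3 -m pendant '[[2.2,0,0,0,0,0],[4.2,0.1,0,0,0,0]]'>/dev/null; python3 f.py
```

```text
t 12.975 r 42.2 phi -91.8 z 202.8 resist 11.4 radial -2.9 fz -3.2 w 0.02346550412340303
```

The resistance is 8.6 N above free, which is snug. Now I release: ease the load, open slightly, then lift straight up.

```bash
python3 -m pendant '[[-1.5,0,0,0,0,0],[-1.5,0,0,0,0,0]]' >/dev/null; python3 f.py; python3 -m pendant '[[0,0,0,0,0,0],[0,0,0,0,0,0],[0,0,0,0,0,0],[0,0,0,0,0,0]]' 36 45; python3 -m pendant '[[0,0,-8,0,0,0],[0,0,-30,0,0,0],[0,0,-60,0,0,0],[0,0,-100,0,0,0],[60,0,-130,0,0,0],[120,0,-130,0,0,0],[120,0,-130,0,0,0]]'; python3 - <<'E'
from plant import r
import cv2
cv2.imwrite("pics/end.png",cv2.resize(r.capture("side")[100:280,220:440][...,::-1],None,fx=3.3,fy=3.3,interpolation=cv2.INTER_CUBIC))
E
```

```text
t 13.225 r 42.2 phi -91.1 z 202.8 resist 5.3 radial -5.6 fz 2.2 w 0.023082008438068256
time_s: 13.72
tcp_pos: [0.6314, -0.0713, 0.2025]
eef_rot: [-180.0, -0.0, 166.8]
contact_force: [0.2, -0.3, 0.2]
gripper_width: 0.0359
gripper_force: 0.0
time_s: 14.6
tcp_pos: [0.5119, -0.0436, 0.3351]
eef_rot: [179.9, 0.2, 166.9]
contact_force: [1.1, 0.3, 0.4]
gripper_width: 0.0359
gripper_force: 0.0
```

View pics/end.png

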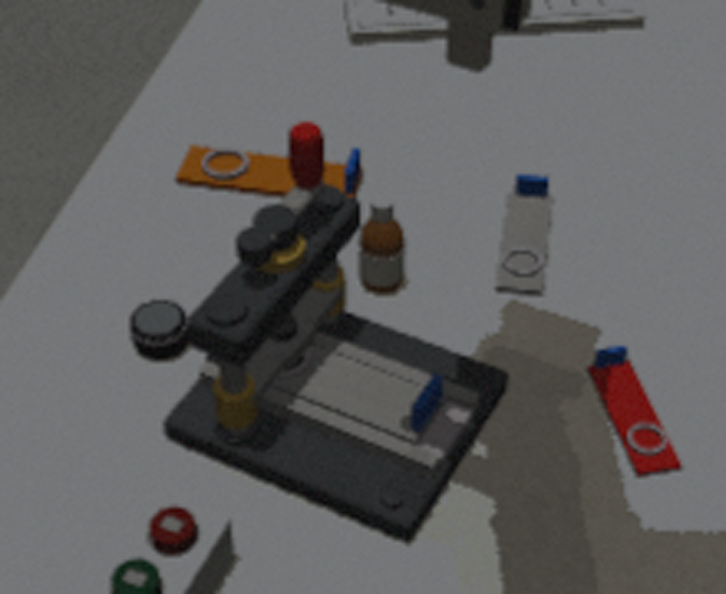

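The final picture shows the carrier home with its tab at (427,403), the crank released with the handle at (306,155) on the -y side, and the rack mounts, bottle and loupe where they were. I'm handing the job in.

```bash
python3 -c "
from plant import r
print(r.close_job())"
```

```text
the job is handed in; nothing more can be done
None
```

I handed the job in at about 15 s of the 72 s: the carrier is home against the back stop, and the crank is released at about 8.6 N above free. I briefly overwound it to about 12 N above free (crush is 15 N) before backing off. The rack mounts, bottle and loupe look untouched in the last picture, and the hand-in returned no verdict.

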